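Count a cream jar, then hold it in the sealing nest

ROBOT

A 6-joint arm with a two-finger parallel gripper is mounted at the origin on the work surface. World frame = base frame: x ahead of the robot, y to its left, z up, the work surface at z = 0. Lengths are in m, angles in rad, forces in N, time in s.
With the tool pointing down it reaches from about 0.35 to 0.975 m from the base axis. Payload 17.4 kg.
Tool frame: the origin (TCP) lies midway between the tips of the shut fingers; the grasp point (between the pads) lies 19 mm behind it; z points along the fingers, y is the line along which they close (so a half turn about z gives the same grasp; the last joint's range is limited). The gripper opens to 85 mm and grips with 20 to 120 N. Pads are 22 mm wide; open, the fingers measure 114 mm over their backs; the gripper's body (76 mm by 85 mm) begins 54 mm behind the grasp point. The pads swing forward as they close: fully open they stand 13 mm farther back than shut.
Start: joints at [-1.241, 0.116, 1.442, -0, 1.584, -0.038], TCP at [0.243, -0.63, 0.231] pointing down, gripper open.
Joint ranges: [-2.83, 2.83], [-0.83, 2.19], [0.07, 2.5], [-1.14, 4.28], [0.01, 3], [-2.97, 2.97]. Speed limits (rad/s): [1.89, 1.89, 2.22, 3.14, 3.14, 3.14].

INTERFACE

Orientations are given as a unit quaternion [x, y, z, w].
In Python, from cell import state, grab_frame, job_done gives the robot as it stands. The module is installed in compiled form; this text tells all that it offers.
- The arm moves only by the tool jog_arm, never from a script. Its argument "increments" is a list of rows, each an object with "offset": the shift along the tool's x, y, z as a fraction of full scale, a list of three; "delta_rot": the turn, a rotation vector about the tool's x, y, z as a fraction of full scale, a list of three; "claw": the opening, from 0 (shut) to 1 (fully open). In form: [{"offset": [x, y, z], "delta_rot": [rx, ry, rz], "claw": claw}, ...]. A call has 1 to 8 rows; each row shifts and turns the commanded pose from where the row before left it, along the tool's axes as they then stand; what a row does not reach is not made up. Full scale, the value 1, is 0.5 m for a shift and 90 degrees for a turn. A row lasts 1/8 s, in which the tool goes at most 62.5 mm and 10.7 degrees, less where a joint would pass 70% of its speed; a pose out of reach is approached as far as the arm can. A call with a number of a shift or a turn outside -1 to 1 is refused whole. A call with a gripper value outside its range is refused whole. The fingers move at their own pace and stop on an object; "grip_force" is the grip in N (left out, the last holds). Time passes only in rows, so rows that do not move let the fingers close. It gives the time, the measured TCP pose, the force, the opening and the grip force at its end, in the units of the state.
- state(): the state, without advancing time (a new reading comes with each control period).
- grab_frame(name): name is "scene" or "top" or "wrist"; returns a dict with "color" (420x560x3 uint8, red, green, blue), "K" (3x3 intrinsics, pixels), "T" (4x4, takes a point from camera to world coordinates). Camera axes: x right, y up, looking along -z (the intrinsics and any distortion apply to the point x, -y, -z); pixel columns grow to the right and rows downward; lengths in m; the calibration is good to about 2 mm. The wrist camera is an equidistant fisheye: a pixel r from the principal point sees the ray r / f radians off the axis. A picture is of the moment at which its call begins. There is no depth.
- job_done(): hands the job in; it is judged then, once.
The state is a dict: "time_s": time; "joints": joint angles; "joint_velocities": joint speeds; "effort": joint torques, N m; "eef_pos": TCP position; "ee_rot": TCP orientation; "ft_force": force on the tool from outside, world axes, zero at the start; "moment": the same for the moment, N m; "grip_width": finger opening in m; "grasp_force": force on a finger pad.
Only numpy, scipy, OpenCV 4.12 (cv2) and the standard library are available. Lean on these libraries where they do the work, as an engineer would, in place of code of your own. Each camera call takes 0.05 s, during which the arm holds its last target. There are 200 camera calls.

TASK

Only one cream jar has no white seal strip over its red cap: count it in by swinging the tally counter's lever right to its stop and letting it spring all the way back. Then stand that jar on the sealing nest's plate and press it squarely into the sprung blue V fence until the fence's pointer is in the green zone, never driving the fence near the end of its travel, and finish while still holding the jar there, upright, still and pressed, so a colleague can stick the seal on. Leave the sealed jars where they stand.

Things in the scene. Friction and masses are not known exactly. Their poses are not given: they have to be found in the camera images.
- jar: the unsealed cream jar, loose: white round jar with a blue stripe and a red cap without any strip, 58 mm diameter over its whole height, 52 mm tall, about 110 g; origin at the centre of its underside, z up
- jar_a: a sealed jar, loose: same shape and size as the unsealed jar, but with a 14 mm wide white strip over its red cap and down both sides; origin at the centre of its underside
- jar_b: another sealed jar, same as jar_a
- jar_c: another sealed jar, same as jar_a
- counter: bench tally counter, fixed to the table: grey box 100 x 80 mm on a 130 x 100 x 10 mm foot, top at 55 mm, digit window on its -x side; origin at the centre of its underside, z up; the lever's vertical pivot stands on the origin's z axis
- tally (a joint): the counter's lever, turning flat over the box about its vertical pivot, in rad: 0 at rest (lever points to the counter's own -y), growing anticlockwise seen from above (towards the counter's +x) to the stop at 1.1; a spring returns it to 0, needing about 1.1 N at the knob to start and 3.2 N at the stop
- tally_knob (a point): centre of the top of the lever's upright black knob, 103 mm above the table: a vertical cylinder 14 mm in diameter and 38 mm tall standing on the lever, 65 mm from the pivot; lever arm's top is 65 mm above the table; it moves with the lever
- nest: the sealing nest, fixed to the table: aluminium plate 200 (x) x 120 (y) x 8 mm; origin at the centre of its underside, z up; its x axis is the pressing direction, from the open end (-x) towards the blue V fence and a fixed block behind it (nest x 77 to 95 mm, top 42 mm above the table)
- green_zone (a point): centre of the green patch (12 mm along x: 10 to 22 mm of fence travel) on the nest's fixed white scale bar, which runs beside the fence on its +y side (nest x 13 to 77 mm, y 45 to 57 mm, top 26 mm above the table); yellow before it = too light, red after it = too hard; the fence's black pointer moves over it
- fence (a joint): travel of the sprung blue V fence along the nest's +x, in m: 0 at rest, end of travel at 0.030; spring of 700 N/m without preload, so 7 N at 0.010 and 15.4 N at 0.022 (the green zone)
- fence_seat (a point): moves with the fence: where the centre of the seated jar's underside is, 8 mm above the table (plate top); at nest x = -30 mm, y = 0 with the fence at rest. Axes as the nest's. The V opens 120 degrees towards -x; its wings reach 25 mm either side in y and back to 19 mm ahead of the jar's centre, 10 to 36 mm above the table, so the jar's +y and -y sides stay free
- plate_front (a point): fixed point on the plate's top (8 mm above the table) at nest x = -60 mm, y = 0: a jar standing with its centre here is 30 mm short of the V of the fence at rest
Not all that is in view belongs to the job. Leave any purple look-alike of the jar alone.

How it is judged:
By the outcome, as a careful person would: the job done as asked, in the order asked, and still so for the second after the job is handed in, while the arm keeps its last pose, push and grip.
It also fails if it takes over 56 s, if anything falls off the work surface, if the arm or the gripper's body presses on something with over 40 N, if the wrist force passes 120 N, or if a joint passes its speed limit or range.

## Working session

There is one attempt and no reset: what is moved stays moved. The work goes in short steps, Python scripts to look and compute and a tool call to move; the robot and the scene stay as the last step left them, time stands still between calls to the robot, and variables do not carry over. Pictures are saved under pics/ and viewed, at most 10 in all, crops included, and the job is handed in when it is done.

Besides the shell and the picture viewer there is one more tool, called after "Call:" as name(argument=value, ...) on one line, values as JSON. jog_arm: Moves the arm, as the interface text tells. Shift numbers are shares of 0.5 m and turn numbers shares of 90 degrees, none past 1 either way. Its arguments: {"type":"object","properties":{"increments":{"type":"array","items":{"type":"object","properties":{"offset":{"type":"array","items":{"type":"number","minimum":-1,"maximum":1}},"delta_rot":{"type":"array","items":{"type":"number","minimum":-1,"maximum":1}},"claw":{"type":"number"}}}},"grip_force":{"type":"number"}},"required":["increments"]}

```bash
mkdir -p pics; cat > h.py <<'E'
import numpy as np,cv2
from cell import state,grab_frame
def ray(f,u,v):
    K,T=f["K"],f["T"]
    d=np.array([(u-K[0,2])/K[0,0],-(v-K[1,2])/K[1,1],-1.0])
    return T[:3,3],T[:3,:3]@d
def plane(f,u,v,z):
    o,d=ray(f,u,v); return o+d*(z-o[2])/d[2]
def blobs(f,lo,hi,amin=30):
    hsv=cv2.cvtColor(f["color"],cv2.COLOR_RGB2HSV)
    m=cv2.inRange(hsv,np.array(lo),np.array(hi))
    n,l,s,c=cv2.connectedComponentsWithStats(m)
    return [(int(s[i,4]),c[i].round(1).tolist(),s[i,:4].tolist()) for i in range(1,n) if s[i,4]>=amin]
E
python3 - <<'E'
from h import *
s=state();print(s["time_s"],s["eef_pos"],s["ee_rot"],s["grip_width"])
a=grab_frame("scene");b=grab_frame("top")
cv2.imwrite("pics/s.png",a["color"][:,:,::-1]);cv2.imwrite("pics/t.png",cv2.resize(b["color"][:,:,::-1],(800,600),interpolation=2))
import pickle;pickle.dump((a,b),open("f.pkl","wb"))
print(b["K"],b["T"].round(3))
E
```

```text
0.0 [ 0.2426225  -0.62969569  0.23059153] [ 9.83137857e-01  1.82865162e-01 -9.54910468e-05 -5.26646487e-04] 0.085327923661206
[[388.02289927   0.         282.03716198]
 [  0.         388.02289927 202.06850911]
 [  0.           0.           1.        ]] [[-0.01   0.999 -0.051  0.51 ]
 [-1.    -0.011 -0.029  0.003]
 [-0.029  0.051  0.998  1.063]
 [ 0.     0.     0.     1.   ]]
```

View pics/t.png

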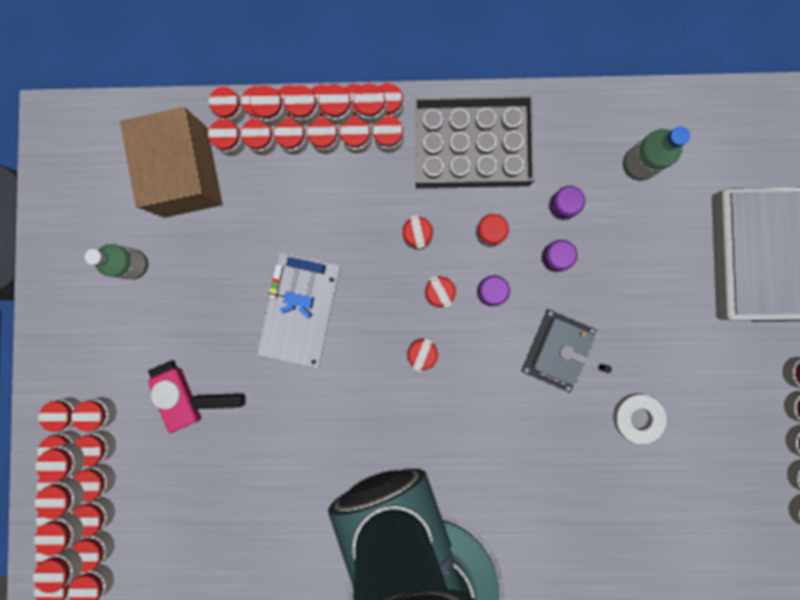

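View pics/s.png

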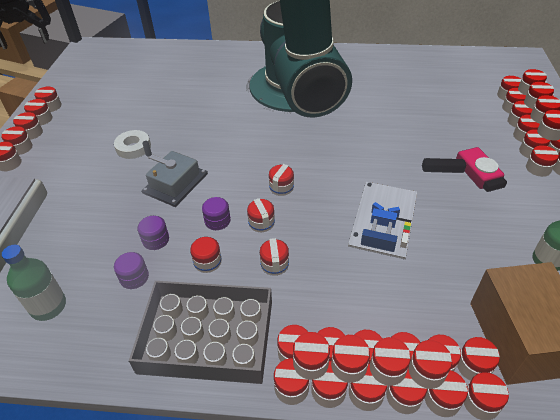

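The top view (800 px scale) shows four table jars. Those at (417,231), (440,291) and (423,354) carry white strips; (493,229) is plain red, so it fits the description. Purple look-alikes stand at (568,201), (560,254) and (494,291). The counter pivot is at (567,352) with its knob at (605,369). The nest is centred at (299,310), with the fence towards the top.

```bash
cat >> h.py <<'E'
def wray(f,u,v):
    K,T=f["K"],f["T"]; x,y=(u-K[0,2])/K[0,0],(v-K[1,2])/K[1,1]; r=np.hypot(x,y)+1e-12
    d=np.array([x/r*np.sin(r),-y/r*np.sin(r),-np.cos(r)]); return T[:3,3],T[:3,:3]@d
def wplane(f,u,v,z):
    o,d=wray(f,u,v); return o+d*(z-o[2])/d[2]
E
python3 - <<'E'
from h import *
import pickle
a,b=pickle.load(open("f.pkl","rb"))
for n,f in (("top",b),("scene",a)):
    for lo,hi in (((0,150,60),(8,255,255)),):
        for s,c,bb in blobs(f,lo,hi,60): print(n,s,c,plane(f,*c,.052)[:2].round(3))
k=560/800
def P(n,u,v,z): p=plane(b,(u+.5)*k-.5,(v+.5)*k-.5,z); print(n,p.round(4)); return p
q=[P("nestc",*c,.008) for c in ((281,254),(340,265),(317,367),(258,355))]
print("nest",np.mean(q,0), np.arctan2(*((q[0]+q[1]-q[2]-q[3])[[1,0]])), np.linalg.norm(q[0]-q[3]),np.linalg.norm(q[0]-q[1]))
P("pivot",567,352,.067);P("knob",605,369,.103)
P("fence",298,300,.036)
t=b["color"][:,:,::-1]
c1=cv2.resize(t[140:270,280:430],None,fx=4,fy=4,interpolation=2)
c1=np.vstack([c1[:300,:600],cv2.resize(t[172:264,170:262],None,fx=3.2,fy=3.2,interpolation=2).__class__((0,600,3)).astype('uint8')]) if 0 else c1
cv2.imwrite("pics/c1.png",c1)
E
```

```text
top 518 [225.2, 62.5] [0.937 0.18 ]
top 71 [155.9, 64.2] [0.937 0.367]
top 61 [274.7, 74.0] [0.903 0.048]
top 109 [156.5, 76.6] [0.903 0.365]
top 125 [209.8, 76.2] [0.901 0.221]
top 126 [233.6, 75.8] [0.901 0.158]
top 132 [257.7, 75.1] [0.901 0.093]
top 156 [183.1, 76.8] [0.901 0.293]
top 63 [248.0, 84.9] [0.875 0.119]
top 62 [271.7, 84.3] [0.876 0.056]
top 67 [178.3, 86.2] [0.875 0.306]
top 76 [155.8, 86.7] [0.875 0.367]
top 116 [224.9, 97.8] [0.842 0.181]
top 101 [247.9, 97.5] [0.841 0.12 ]
top 110 [271.2, 96.9] [0.842 0.058]
top 105 [156.1, 99.4] [0.841 0.366]
top 113 [179.0, 98.7] [0.842 0.304]
top 102 [201.8, 98.5] [0.841 0.243]
top 326 [344.6, 160.1] [ 0.67  -0.133]
top 80 [298.2, 160.6] [ 0.671 -0.012]
top 82 [285.9, 163.3] [0.664 0.021]
top 73 [313.5, 200.8] [ 0.565 -0.05 ]
top 76 [302.5, 206.8] [ 0.549 -0.021]
top 80 [289.4, 245.5] [0.449 0.014]
top 82 [301.2, 250.4] [ 0.437 -0.017]
top 195 [38.7, 290.5] [0.337 0.674]
top 195 [62.0, 290.3] [0.337 0.611]
top 98 [37.2, 308.7] [0.29  0.677]
top 171 [62.7, 313.1] [0.278 0.608]
top 267 [37.3, 325.4] [0.247 0.675]
top 189 [62.4, 3
[... 744 characters left out ...]
cene 417 [203.3, 247.3] [ 0.678 -0.133]
scene 167 [265.7, 251.1] [ 0.679 -0.009]
scene 134 [281.5, 248.6] [0.67  0.022]
scene 4504 [372.1, 351.3] [0.874 0.19 ]
scene 1553 [484.3, 374.6] [0.901 0.365]
scene 524 [288.6, 378.5] [0.931 0.056]
scene 404 [329.0, 387.3] [0.94 0.12]
scene 422 [368.5, 390.5] [0.94  0.182]
scene 429 [408.5, 393.5] [0.94  0.243]
scene 472 [448.7, 397.1] [0.941 0.304]
nestc [0.6346 0.2676 0.008 ]
nestc [0.6119 0.1537 0.008 ]
nestc [0.4178 0.1984 0.008 ]
nestc [0.4414 0.3115 0.008 ]
nest [0.52640053 0.23279085 0.008     ] -0.22490360645060511 0.19810104775349055 0.1161549246827743
pivot [ 0.4462 -0.2584  0.067 ]
knob [ 0.4192 -0.3124  0.103 ]
fence [0.5447 0.2285 0.036 ]
```

View pics/c1.png

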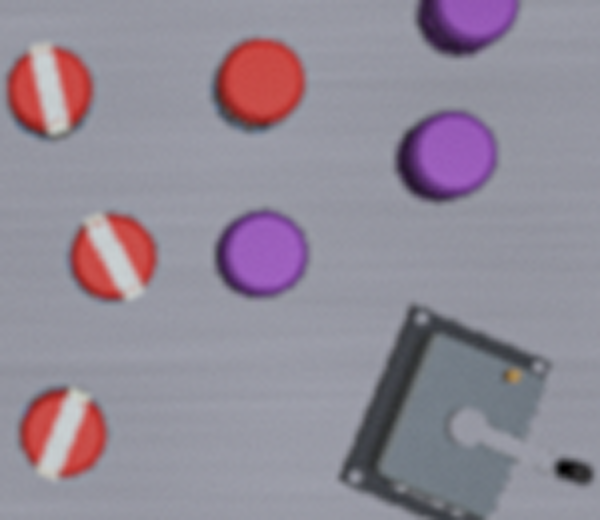

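The crop confirms it: the jar at crop (262,80), world (0.672,-0.133), has no strip, and the three to its left are sealed. The counter yaw is about -0.40.

```bash
cat >> h.py <<'E'
from scipy.spatial.transform import Rotation as R
def plan(p,yaw_deg=None,n=8):
    s=state(); M=R.from_quat(s["ee_rot"]); q=np.array(s["eef_pos"])
    y0=np.degrees(np.arctan2(*M.as_matrix()[:2,0][::-1]))
    dy=0 if yaw_deg is None else (yaw_deg-y0+180)%360-180
    d=(np.array(p)-q)/n; print("t",s["time_s"],"at",q.round(4),"yaw",round(y0,1),"w",round(s["grip_width"],4),"F",np.round(s["ft_force"],1),"n",n)
    for i in range(n):
        Mi=R.from_euler("z",dy*i/n,degrees=True)*M
        o=Mi.inv().apply(d)/.5
        print((o).round(4).tolist(),"rz",round(-dy/n/90,4))
        if abs(dy)<1e-3: break
    print("tiltfix",(M.inv().apply([0,0,-1])).round(4))
E
python3 -c "
from h import *
plan([.421,-.318,.20],98.6,8)"
```

```text
t 0.1 at [ 0.2426 -0.6297  0.2306] yaw 21.1 w 0.0852 F [ 0.4 -0.  -0.3] n 8
[0.0696, -0.0567, 0.0077] rz -0.1077
[0.0782, -0.0441, 0.0077] rz -0.1077
[0.0845, -0.0304, 0.0077] rz -0.1077
[0.0884, -0.0157, 0.0077] rz -0.1077
[0.0898, -0.0006, 0.0077] rz -0.1077
[0.0886, 0.0145, 0.0076] rz -0.1077
[0.0849, 0.0292, 0.0076] rz -0.1077
[0.0788, 0.0431, 0.0076] rz -0.1077
tiltfix [-0.      0.0011  1.    ]
```

Call:
jog_arm(increments=[{"offset": [0.07, -0.057, 0.008], "delta_rot": [0, 0, -0.108], "claw": 0.53}, {"offset": [0.078, -0.044, 0.008], "delta_rot": [0, 0, -0.108], "claw": 0.53}, {"offset": [0.085, -0.03, 0.008], "delta_rot": [0, 0, -0.108], "claw": 0.53}, {"offset": [0.088, -0.016, 0.008], "delta_rot": [0, 0, -0.108], "claw": 0.53}, {"offset": [0.09, 0, 0.008], "delta_rot": [0, 0, -0.108], "claw": 0.53}, {"offset": [0.089, 0.015, 0.008], "delta_rot": [0, 0, -0.108], "claw": 0.53}, {"offset": [0.085, 0.03, 0.008], "delta_rot": [0, 0, -0.108], "claw": 0.53}, {"offset": [0.079, 0.043, 0.008], "delta_rot": [0, 0, -0.108], "claw": 0.53}])

```text
time_s: 1.1
eef_pos: [0.422, -0.3162, 0.199]
ee_rot: [0.648, 0.761, 0.0, -0.0]
ft_force: [1.2, -0.8, 0.4]
grip_width: 0.0451
grasp_force: 0.0
```

Call:
jog_arm(increments=[{"claw": 0.53}, {"claw": 0.53}])

```text
schema error: expected keys offset, delta_rot, claw
```

```bash
python3 - <<'E'
from h import *
plan([.421,-.318,.2],98.6,1)
print(np.round(state()["joints"],2))
f=grab_frame("wrist");print(f["K"],f["T"].round(3));cv2.imwrite("pics/w1.png",f["color"][:,:,::-1])
import pickle;pickle.dump(f,open("w1.pkl","wb"))
E
```

```text
t 1.1 at [ 0.422  -0.3162  0.199 ] yaw 99.1 w 0.0451 F [ 1.2 -0.8  0.4] n 1
[-0.0032, -0.0026, -0.0021] rz 0.0061
tiltfix [-2.e-04  1.e-04  1.e+00]
[-0.69 -0.2   1.8   0.    1.54 -0.85]
[[325.1922621    0.         282.40445224]
 [  0.         325.1922621  209.98739803]
 [  0.           0.           1.        ]] [[ 0.987 -0.154 -0.043  0.41 ]
 [ 0.16   0.951  0.265 -0.249]
 [ 0.    -0.269  0.963  0.342]
 [ 0.     0.     0.     1.   ]]
```

View pics/w1.png

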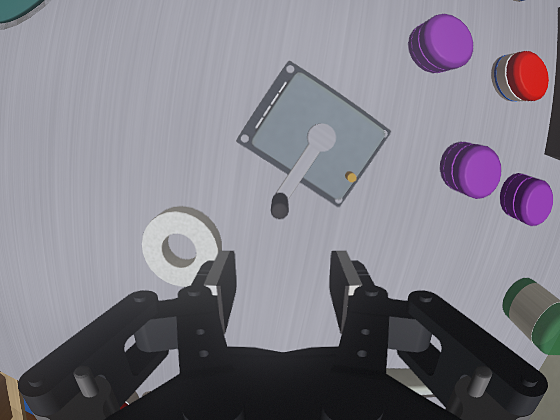

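The wrist view shows the counter clearly: pivot at (321,137), knob top near (280,211), and foot holes at (290,68), (386,134), (339,201) and (244,139).

```bash
python3 - <<'E'
from h import *
import pickle
f=pickle.load(open("w1.pkl","rb"))
pv=wplane(f,321,137,.066);kn=wplane(f,280,210,.103);kb=wplane(f,281,198,.068)
print(pv,kn,kb,np.linalg.norm((kn-pv)[:2]))
h=[wplane(f,*c,.010) for c in ((290,68),(386,134),(339,201),(244,139))]
print(np.mean(h,0)); v=h[1]-h[0];v2=h[2]-h[3];print(np.degrees(np.arctan2(v[1],v[0])),np.degrees(np.arctan2(v2[1],v2[0])),[np.linalg.norm(h[i]-h[i-1]).round(3) for i in range(4)])
E
```

```text
[ 0.44475672 -0.25600896  0.066     ] [ 0.4193106  -0.31455654  0.103     ] [ 0.41976137 -0.31345308  0.068     ] 0.06383826607503638
[ 0.44649349 -0.25664873  0.01      ]
-23.71478489851558 -24.106005156080702 [np.float64(0.086), np.float64(0.12), np.float64(0.087), np.float64(0.119)]
```

Call:
jog_arm(increments=[{"offset": [-0.008, -0.005, 0.06], "delta_rot": [0, 0, 0], "claw": 0.53}, {"offset": [0, 0, 0.07], "delta_rot": [0, 0, 0], "claw": 0.53}, {"offset": [0, 0, 0.07], "delta_rot": [0, 0, 0], "claw": 0.53}, {"offset": [0, 0, 0.05], "delta_rot": [0, 0, 0], "claw": 0.53}, {"offset": [0, 0, 0], "delta_rot": [0, 0, 0], "claw": 0.53}])

```text
time_s: 1.78
eef_pos: [0.4189, -0.3213, 0.0725]
ee_rot: [0.651, 0.759, -0.0, -0.002]
ft_force: [0.2, -0.3, 0.0]
grip_width: 0.0454
grasp_force: 0.0
```

Call:
jog_arm(increments=[{"offset": [0, 0.02, 0], "delta_rot": [0, 0, 0], "claw": 0.53}, {"offset": [0, 0.02, 0], "delta_rot": [0, 0, 0], "claw": 0.53}, {"offset": [0, 0.02, 0], "delta_rot": [0, 0, 0], "claw": 0.53}, {"offset": [0, 0.02, 0], "delta_rot": [0, 0, 0], "claw": 0.53}, {"offset": [0, 0.02, 0], "delta_rot": [0, 0, 0], "claw": 0.53}, {"offset": [0, 0.02, 0], "delta_rot": [0, 0, 0], "claw": 0.53}, {"offset": [-0.004, 0.02, 0], "delta_rot": [0, 0, 0], "claw": 0.53}, {"offset": [0, 0.01, 0], "delta_rot": [0, 0, 0], "claw": 0.53}])

```text
time_s: 2.78
eef_pos: [0.4946, -0.312, 0.074]
ee_rot: [0.65, 0.76, 0.0, -0.001]
ft_force: [-4.4, 2.8, 1.0]
grip_width: 0.0453
grasp_force: 2.1
```

```bash
python3 - <<'E'
from h import *
plan([.5026,-.3093,.074],None,1)
f=grab_frame("wrist");cv2.imwrite("pics/w2.png",f["color"][:,:,::-1])
E
```

```text
t 2.775 at [ 0.4946 -0.312   0.074 ] yaw 98.8 w 0.0453 F [-4.4  2.8  1. ] n 1
[0.0029, 0.0167, -0.0001] rz 0.0
tiltfix [-1.1e-03  6.0e-04  1.0e+00]
```

View pics/w2.png

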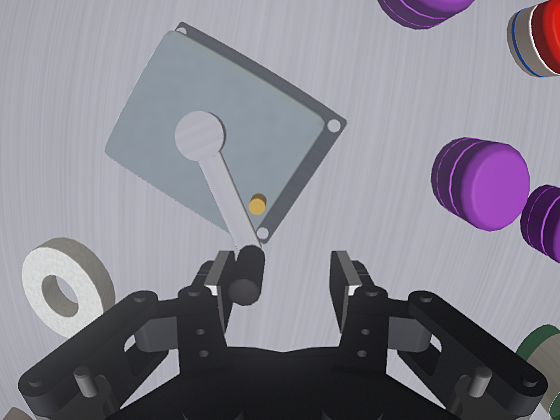

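The lever is most of the way round, its arm just short of the brass stop pin at (257,205). I'll push on in small steps.

Call:
jog_arm(increments=[{"offset": [0, 0.005, 0], "delta_rot": [0, 0, 0], "claw": 0.53}, {"offset": [0, 0.005, 0], "delta_rot": [0, 0, 0], "claw": 0.53}, {"offset": [0, 0.004, 0], "delta_rot": [0, 0, 0], "claw": 0.53}])

```text
time_s: 3.2
eef_pos: [0.5007, -0.311, 0.074]
ee_rot: [0.651, 0.759, 0.0, -0.001]
ft_force: [-6.3, 3.7, -0.1]
grip_width: 0.0452
grasp_force: 2.6
```

Call:
jog_arm(increments=[{"offset": [0, 0.004, 0], "delta_rot": [0, 0, 0], "claw": 0.53}, {"offset": [0, 0, 0], "delta_rot": [0, 0, 0], "claw": 0.53}])

```text
time_s: 3.45
eef_pos: [0.5026, -0.3107, 0.0739]
ee_rot: [0.651, 0.759, -0.0, -0.001]
ft_force: [-6.1, 3.4, 0.1]
grip_width: 0.0455
grasp_force: 2.7
```

Call:
jog_arm(increments=[{"offset": [0, 0.004, 0], "delta_rot": [0, 0, 0], "claw": 0.53}, {"offset": [0, 0, 0], "delta_rot": [0, 0, 0], "claw": 0.53}])

```text
time_s: 3.7
eef_pos: [0.5038, -0.3104, 0.0738]
ee_rot: [0.651, 0.759, -0.0, -0.002]
ft_force: [-11.8, 4.8, 1.8]
grip_width: 0.0454
grasp_force: 5.9
```

Call:
jog_arm(increments=[{"offset": [0, 0.004, 0], "delta_rot": [0, 0, 0], "claw": 0.53}, {"offset": [0, 0, 0], "delta_rot": [0, 0, 0], "claw": 0.53}])

```text
time_s: 3.95
eef_pos: [0.5046, -0.3101, 0.0736]
ee_rot: [0.651, 0.759, -0.001, -0.003]
ft_force: [-25.1, 4.4, 6.9]
grip_width: 0.0449
grasp_force: 11.7
```

```bash
python3 - <<'E'
from h import *
f=grab_frame("wrist");cv2.imwrite("pics/w3.png",cv2.resize(f["color"][80:320,120:400,::-1],None,fx=2,fy=2,interpolation=2))
E
```

```text
(no output)
```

View pics/w3.png

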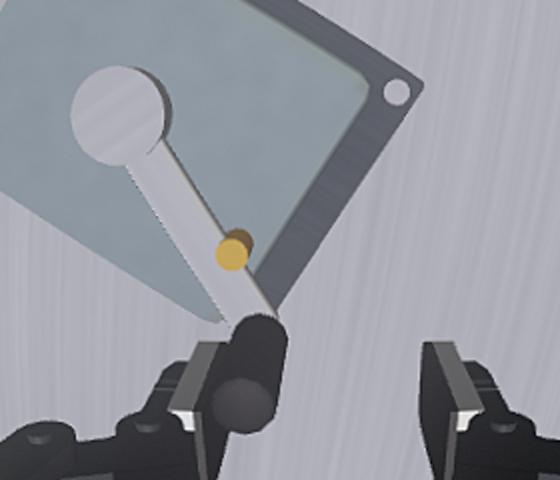

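The force has jumped to 25 N and the lever lies on its stop pin (230,250 in the crop). Now I'll back off so it springs home, then rise.

Call:
jog_arm(increments=[{"offset": [0, -0.01, 0], "delta_rot": [0, 0, 0], "claw": 0.53}, {"offset": [0, -0.025, 0], "delta_rot": [0, 0, 0], "claw": 0.53}, {"offset": [0, -0.03, 0], "delta_rot": [0, 0, 0], "claw": 0.53}, {"offset": [0, -0.03, 0], "delta_rot": [0, 0, 0], "claw": 0.53}, {"offset": [0, -0.03, 0], "delta_rot": [0, 0, 0], "claw": 0.53}, {"offset": [0, -0.03, 0], "delta_rot": [0, 0, 0], "claw": 0.53}, {"offset": [0, -0.017, 0], "delta_rot": [0, 0, 0], "claw": 0.53}, {"offset": [0, 0, 0], "delta_rot": [0, 0, 0], "claw": 0.53}])

```text
time_s: 5.0
eef_pos: [0.4217, -0.3238, 0.0745]
ee_rot: [0.651, 0.759, 0.0, 0.0]
ft_force: [0.5, 1.0, 0.4]
grip_width: 0.0452
grasp_force: 0.0
```

Call:
jog_arm(increments=[{"offset": [0, 0, -0.06], "delta_rot": [0, 0, 0], "claw": 0.53}, {"offset": [0, 0, -0.1], "delta_rot": [0, 0, 0], "claw": 0.53}, {"offset": [0, 0, -0.09], "delta_rot": [0, 0, 0], "claw": 1}, {"offset": [0, 0, 0], "delta_rot": [0, 0, 0], "claw": 1}])

```text
time_s: 5.5
eef_pos: [0.4234, -0.3243, 0.2032]
ee_rot: [0.65, 0.76, 0.0, 0.003]
ft_force: [1.2, 0.3, -0.3]
grip_width: 0.0794
grasp_force: 0.0
```

```bash
python3 - <<'E'
from h import *
plan([.672,-.133,.16],150,8)
f=grab_frame("wrist");cv2.imwrite("pics/w4.png",f["color"][:,:,::-1])
print(wplane(f,0,0,0))
E
```

```text
t 5.5 at [ 0.4234 -0.3243  0.2032] yaw 98.9 w 0.0794 F [ 1.2  0.3 -0.3] n 8
[0.0377, 0.0687, 0.0109] rz -0.071
[0.0299, 0.0725, 0.011] rz -0.071
[0.0216, 0.0754, 0.011] rz -0.071
[0.0131, 0.0773, 0.011] rz -0.071
[0.0044, 0.0783, 0.0111] rz -0.071
[-0.0044, 0.0783, 0.0111] rz -0.071
[-0.0131, 0.0773, 0.0112] rz -0.071
[-0.0216, 0.0753, 0.0112] rz -0.071
tiltfix [ 0.0043 -0.0039  1.    ]
[-0.02520676 -0.10295958  0.        ]
```

View pics/w4.png

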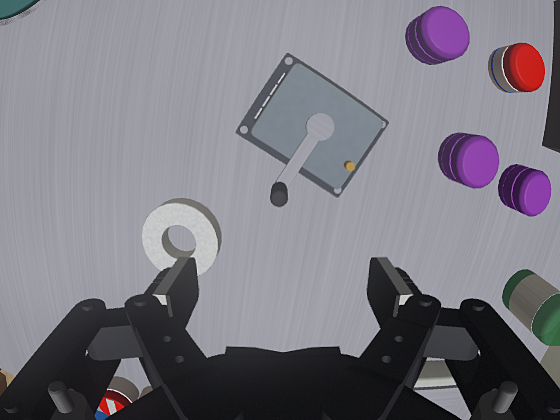

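The lever is back at rest (same pose as before the swing), so I move over the jar.

Call:
jog_arm(increments=[{"offset": [0.038, 0.069, 0.011], "delta_rot": [0, 0, -0.071], "claw": 1}, {"offset": [0.03, 0.073, 0.011], "delta_rot": [0, 0, -0.071], "claw": 1}, {"offset": [0.022, 0.075, 0.011], "delta_rot": [0, 0, -0.071], "claw": 1}, {"offset": [0.013, 0.077, 0.011], "delta_rot": [0, 0, -0.071], "claw": 1}, {"offset": [0.004, 0.078, 0.011], "delta_rot": [0, 0, -0.071], "claw": 1}, {"offset": [-0.004, 0.078, 0.011], "delta_rot": [0, 0, -0.071], "claw": 1}, {"offset": [-0.013, 0.077, 0.011], "delta_rot": [0, 0, -0.071], "claw": 1}, {"offset": [-0.022, 0.075, 0.011], "delta_rot": [0, 0, -0.071], "claw": 1}])

```text
time_s: 6.55
eef_pos: [0.6708, -0.1313, 0.1532]
ee_rot: [0.257, 0.966, -0.0, -0.001]
ft_force: [0.5, -0.3, 0.6]
grip_width: 0.0855
grasp_force: 0.0
```

Call:
jog_arm(increments=[{"offset": [0, 0, 0], "delta_rot": [0, 0, 0], "claw": 1}])

```text
time_s: 6.68
eef_pos: [0.671, -0.1306, 0.1523]
ee_rot: [0.257, 0.966, 0.0, -0.002]
ft_force: [-0.0, -0.2, -0.7]
grip_width: 0.0852
grasp_force: 0.0
```

```bash
python3 - <<'E'
from h import *
f=grab_frame("wrist")
for s,c,bb in blobs(f,(0,150,60),(8,255,255),300): print(s,c,bb,wplane(f,*c,.052)[:2].round(4))
plan([.672,-.133,.16],167,1)
E
```

```text
761 [334.1, 11.1] [301, 0, 54, 32] [ 0.5545 -0.019 ]
1369 [307.7, 37.9] [282, 13, 61, 46] [ 0.5645 -0.0479]
844 [441.7, 112.7] [418, 92, 40, 52] [0.663  0.0208]
1288 [415.0, 136.8] [396, 106, 45, 55] [ 0.6698 -0.0099]
3548 [280.4, 211.6] [246, 178, 70, 67] [ 0.6701 -0.1318]
2441 [527.8, 268.6] [500, 216, 60, 112] [0.8527 0.0614]
t 6.725 at [ 0.6702 -0.1316  0.1529] yaw 150.0 w 0.0853 F [-0.7 -0.  -0.4] n 1
[-0.0045, -0.0007, -0.0142] rz -0.1887
tiltfix [-2.9e-03  9.0e-04  1.0e+00]
```

Call:
jog_arm(increments=[{"offset": [0, 0, 0.05], "delta_rot": [0, 0, -0.095], "claw": 1}, {"offset": [0, 0, 0.06], "delta_rot": [0, 0, -0.095], "claw": 1}, {"offset": [0, 0, 0.06], "delta_rot": [0, 0, 0], "claw": 1}, {"offset": [0, 0, 0.06], "delta_rot": [0, 0, 0], "claw": 1}, {"offset": [0, 0, 0.05], "delta_rot": [0, 0, 0], "claw": 1}, {"offset": [0, 0, 0], "delta_rot": [0, 0, 0], "claw": 1}])

```text
time_s: 7.48
eef_pos: [0.6684, -0.1328, 0.0129]
ee_rot: [0.113, 0.994, 0.0, -0.002]
ft_force: [0.6, -0.5, 1.0]
grip_width: 0.0854
grasp_force: 0.0
```

Call:
jog_arm(grip_force=50, increments=[{"offset": [0, 0, 0], "delta_rot": [0, 0, 0], "claw": 0.5}, {"offset": [0, 0, 0], "delta_rot": [0, 0, 0], "claw": 0.5}, {"offset": [0, 0, 0], "delta_rot": [0, 0, 0], "claw": 0.5}, {"offset": [0, 0, 0], "delta_rot": [0, 0, 0], "claw": 0.5}])

```text
time_s: 7.98
eef_pos: [0.6709, -0.1329, 0.0171]
ee_rot: [0.113, 0.994, -0.0, 0.001]
ft_force: [-0.7, -0.5, 6.8]
grip_width: 0.0568
grasp_force: 53.5
```

Call:
jog_arm(increments=[{"offset": [0, 0, -0.04], "delta_rot": [0, 0, 0], "claw": 0.5}, {"offset": [0, 0, -0.08], "delta_rot": [0, 0, 0], "claw": 0.5}, {"offset": [0, 0, -0.09], "delta_rot": [0, 0, 0], "claw": 0.5}, {"offset": [0, 0, -0.04], "delta_rot": [0, 0, 0], "claw": 0.5}])

```text
time_s: 8.48
eef_pos: [0.671, -0.1327, 0.1448]
ee_rot: [0.113, 0.994, -0.0, 0.002]
ft_force: [-0.2, -0.4, -1.6]
grip_width: 0.0565
grasp_force: 53.4
```

```bash
python3 - <<'E'
from h import *
plan([.464,.247,.14],167.1,8)
E
```

```text
t 8.475 at [ 0.671  -0.1327  0.1448] yaw 167.1 w 0.0565 F [-0.2 -0.4 -1.6] n 8
[0.0717, 0.0809, 0.0009] rz -0.0001
[0.0717, 0.0809, 0.0009] rz -0.0001
[0.0717, 0.0809, 0.0009] rz -0.0001
[0.0717, 0.0809, 0.0009] rz -0.0001
[0.0717, 0.0809, 0.0009] rz -0.0001
[0.0717, 0.0809, 0.0009] rz -0.0001
[0.0717, 0.081, 0.0009] rz -0.0001
[0.0717, 0.081, 0.0009] rz -0.0001
tiltfix [ 0.0045 -0.      1.    ]
```

Call:
jog_arm(increments=[{"offset": [0.03, 0.034, 0], "delta_rot": [0, 0, 0], "claw": 0.5}, {"offset": [0.06, 0.068, 0], "delta_rot": [0, 0, 0], "claw": 0.5}, {"offset": [0.06, 0.068, 0], "delta_rot": [0, 0, 0], "claw": 0.5}, {"offset": [0.06, 0.068, 0], "delta_rot": [0, 0, 0], "claw": 0.5}, {"offset": [0.06, 0.068, 0], "delta_rot": [0, 0, 0], "claw": 0.5}, {"offset": [0.06, 0.068, 0], "delta_rot": [0, 0, 0], "claw": 0.5}, {"offset": [0.06, 0.068, 0], "delta_rot": [0, 0, 0], "claw": 0.5}, {"offset": [0.06, 0.068, 0], "delta_rot": [0, 0, 0], "claw": 0.5}])

```text
time_s: 9.48
eef_pos: [0.5058, 0.1679, 0.1387]
ee_rot: [0.113, 0.994, -0.0, -0.001]
ft_force: [0.5, 0.4, -1.1]
grip_width: 0.0566
grasp_force: 53.5
```

Call:
jog_arm(increments=[{"offset": [0.06, 0.068, 0], "delta_rot": [0, 0, 0], "claw": 0.5}, {"offset": [0.04, 0.045, 0], "delta_rot": [0, 0, 0], "claw": 0.5}, {"offset": [0.024, 0.025, 0], "delta_rot": [0, 0, 0], "claw": 0.5}, {"offset": [0, 0, 0], "delta_rot": [0, 0, 0], "claw": 0.5}])

```text
time_s: 9.98
eef_pos: [0.4622, 0.248, 0.1396]
ee_rot: [0.112, 0.994, -0.0, -0.0]
ft_force: [1.1, -0.4, -1.0]
grip_width: 0.0567
grasp_force: 53.5
```

```bash
python3 - <<'E'
from h import *
import pickle
plan([.464,.247,.14],167.1,1)
f=grab_frame("wrist");g=grab_frame("scene");pickle.dump((f,g),open("n.pkl","wb"))
c=f["color"][:,:,::-1]
d=cv2.resize(g["color"][165:275,330:440,::-1],(380,380),interpolation=2)
o=np.zeros((600,800,3),'uint8'); o[:300,:400]=cv2.resize(c,(400,300)); o[:380,410:790]=d
cv2.imwrite("pics/n.png",o)
cv2.imwrite("pics/nw.png",c)
E
```

```text
t 9.975 at [0.4622 0.248  0.1396] yaw 167.1 w 0.0567 F [ 1.1 -0.4 -1. ] n 1
[-0.004, -0.0011, -0.0009] rz 0.0004
tiltfix [-8.e-04  7.e-04  1.e+00]
```

View pics/n.png

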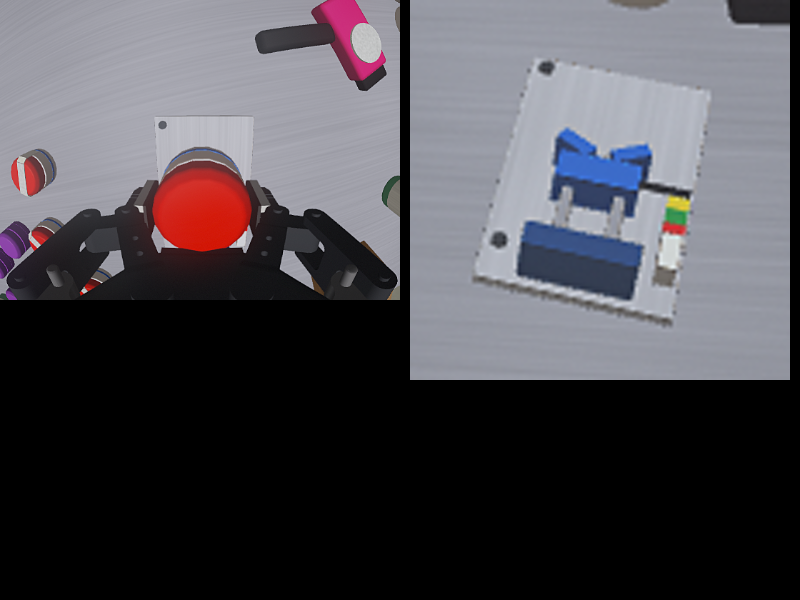

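The wrist view shows the plate's open end squarely aligned, with corners at (155,116) and (253,116) at half scale. The scene crop shows the fence at rest and its pointer before the yellow. The scene camera stays clear, so it can be used to read the pointer.

```bash
python3 - <<'E'
from h import *
import pickle
f,g=pickle.load(open("n.pkl","rb"))
k=110/380
P=lambda x,y,z: plane(g,330+(x-410+.5)*k-.5,165+(y+.5)*k-.5,z)
q=[P(532,58,.008),P(710,90,.008),P(673,316,.008),P(474,277,.008)]
for i in q: print(i.round(4))
c=np.mean(q,0); v=(q[2]+q[3]-q[0]-q[1]); yaw=np.arctan2(v[1],v[0]); print("scene nest",c,np.degrees(yaw),np.linalg.norm(v)/2)
w=[wplane(f,155*1.4,116*1.4,.008),wplane(f,253*1.4,116*1.4,.008)]
e=w[1]-w[0]; print("wrist corners",w,np.degrees(np.arctan2(e[1],e[0]))-90,np.linalg.norm(e))
# green patch
for s,cc,bb in blobs(g,(45,120,60),(75,255,255),4): print("green",s,cc,plane(g,*cc,.026))
# jar cap in wrist
h=state()
E
```

```text
[0.4198 0.1975 0.008 ]
[0.4433 0.3152 0.008 ]
[0.637  0.2732 0.008 ]
[0.6156 0.1563 0.008 ]
scene nest [0.52893507 0.23557104 0.008     ] -12.056460089937591 0.1991690369049159
wrist corners [array([0.41583134, 0.20124075, 0.008     ]), array([0.44190431, 0.31625244, 0.008     ])] -12.77297343423345 0.11793001846805808
green 23 [406.5, 227.1] [0.57363541 0.27756419 0.026     ]
```

Call:
jog_arm(increments=[{"offset": [-0.006, 0.004, 0.03], "delta_rot": [0, 0, 0], "claw": 0.5}, {"offset": [0, 0, 0.06], "delta_rot": [0, 0, 0], "claw": 0.5}, {"offset": [0, 0, 0.06], "delta_rot": [0, 0, 0], "claw": 0.5}, {"offset": [0, 0, 0.04], "delta_rot": [0, 0, 0], "claw": 0.5}, {"offset": [0, 0, 0.02], "delta_rot": [0, 0, 0], "claw": 0.5}, {"offset": [0, 0, 0], "delta_rot": [0, 0, 0], "claw": 0.5}])

```text
time_s: 10.82
eef_pos: [0.4665, 0.2486, 0.035]
ee_rot: [0.113, 0.994, -0.0, -0.0]
ft_force: [-0.5, 0.3, -0.4]
grip_width: 0.0566
grasp_force: 53.5
```

Call:
jog_arm(increments=[{"offset": [0, 0, 0.008], "delta_rot": [0, 0, 0], "claw": 0.5}, {"offset": [0, 0, 0], "delta_rot": [0, 0, 0], "claw": 0.5}])

```text
time_s: 11.08
eef_pos: [0.4667, 0.2489, 0.0317]
ee_rot: [0.113, 0.994, 0.0, 0.0]
ft_force: [0.5, 0.1, -1.0]
grip_width: 0.0562
grasp_force: 53.5
```

Call:
jog_arm(increments=[{"offset": [0, 0, 0.004], "delta_rot": [0, 0, 0], "claw": 0.5}, {"offset": [0, 0, 0], "delta_rot": [0, 0, 0], "claw": 0.5}])

```text
time_s: 11.32
eef_pos: [0.4665, 0.2488, 0.0294]
ee_rot: [0.113, 0.994, 0.0, 0.0]
ft_force: [-0.7, -0.1, -0.6]
grip_width: 0.0567
grasp_force: 53.5
```

Call:
jog_arm(increments=[{"offset": [0, 0, 0.005], "delta_rot": [0, 0, 0], "claw": 0.5}, {"offset": [0, 0, 0], "delta_rot": [0, 0, 0], "claw": 0.5}])

```text
time_s: 11.58
eef_pos: [0.4663, 0.2487, 0.0266]
ee_rot: [0.113, 0.994, -0.0, -0.0]
ft_force: [0.0, 0.8, -0.7]
grip_width: 0.0572
grasp_force: 53.5
```

Call:
jog_arm(increments=[{"offset": [0, 0, 0.003], "delta_rot": [0, 0, 0], "claw": 0.5}, {"offset": [0, 0, 0], "delta_rot": [0, 0, 0], "claw": 0.5}])

```text
time_s: 11.82
eef_pos: [0.4665, 0.2488, 0.0253]
ee_rot: [0.113, 0.994, -0.0, -0.0]
ft_force: [0.1, -0.3, -1.2]
grip_width: 0.057
grasp_force: 53.5
```

Call:
jog_arm(increments=[{"offset": [0, 0, 0.003], "delta_rot": [0, 0, 0], "claw": 0.5}, {"offset": [0, 0, 0], "delta_rot": [0, 0, 0], "claw": 0.5}])

```text
time_s: 12.08
eef_pos: [0.4665, 0.2489, 0.0251]
ee_rot: [0.113, 0.994, -0.0, -0.0]
ft_force: [-10.4, -4.5, 16.4]
grip_width: 0.0569
grasp_force: 55.2
```

Call:
jog_arm(increments=[{"offset": [0, 0, -0.002], "delta_rot": [0, 0, 0], "claw": 0.5}, {"offset": [0, 0, 0], "delta_rot": [0, 0, 0], "claw": 0.5}])

```text
time_s: 12.32
eef_pos: [0.4666, 0.2489, 0.0251]
ee_rot: [0.113, 0.994, 0.0, 0.0]
ft_force: [-2.7, -0.6, 5.4]
grip_width: 0.0567
grasp_force: 53.8
```

Call:
jog_arm(increments=[{"offset": [-0.01, 0, 0], "delta_rot": [0, 0, 0], "claw": 0.5}, {"offset": [-0.012, 0, 0], "delta_rot": [0, 0, 0], "claw": 0.5}, {"offset": [-0.012, 0, 0], "delta_rot": [0, 0, 0], "claw": 0.5}, {"offset": [-0.01, 0, 0], "delta_rot": [0, 0, 0], "claw": 0.5}, {"offset": [-0.008, 0, 0], "delta_rot": [0, 0, 0], "claw": 0.5}, {"offset": [0, 0, 0], "delta_rot": [0, 0, 0], "claw": 0.5}])

```text
time_s: 13.08
eef_pos: [0.4922, 0.2432, 0.0251]
ee_rot: [0.113, 0.994, 0.0, 0.0]
ft_force: [-0.5, 1.6, 5.6]
grip_width: 0.0566
grasp_force: 53.9
```

Call:
jog_arm(increments=[{"offset": [-0.006, 0, 0], "delta_rot": [0, 0, 0], "claw": 0.5}, {"offset": [-0.006, 0, 0], "delta_rot": [0, 0, 0], "claw": 0.5}, {"offset": [-0.006, 0, 0], "delta_rot": [0, 0, 0], "claw": 0.5}, {"offset": [-0.006, 0, 0], "delta_rot": [0, 0, 0], "claw": 0.5}, {"offset": [0, 0, 0], "delta_rot": [0, 0, 0], "claw": 0.5}])

```text
time_s: 13.7
eef_pos: [0.503, 0.2407, 0.0252]
ee_rot: [0.113, 0.994, 0.0, -0.001]
ft_force: [-10.2, 2.3, 11.0]
grip_width: 0.0568
grasp_force: 54.3
```

```bash
python3 - <<'E'
from h import *
plan([.4977,.242,.025],None,1)
F=[]
for i in range(4): F.append(state()["ft_force"]); g=grab_frame("scene")
F=np.mean(F,0);a=np.radians(-12.7);print("Fx,Fy nest",F[0]*np.cos(a)+F[1]*np.sin(a),-F[0]*np.sin(a)+F[1]*np.cos(a),F[2])
cv2.imwrite("pics/p1.png",cv2.resize(g["color"][165:265,330:450,::-1],(720,600),interpolation=2))
E
```

```text
t 13.7 at [0.503  0.2407 0.0252] yaw 167.1 w 0.0568 F [-10.2   2.3  11. ] n 1
[0.0109, 0.0001, 0.0004] rz 0.0
tiltfix [-1.5e-03 -4.0e-04  1.0e+00]
Fx,Fy nest -9.563564257289718 0.2750528086265538 10.379765630813818
```

View pics/p1.png

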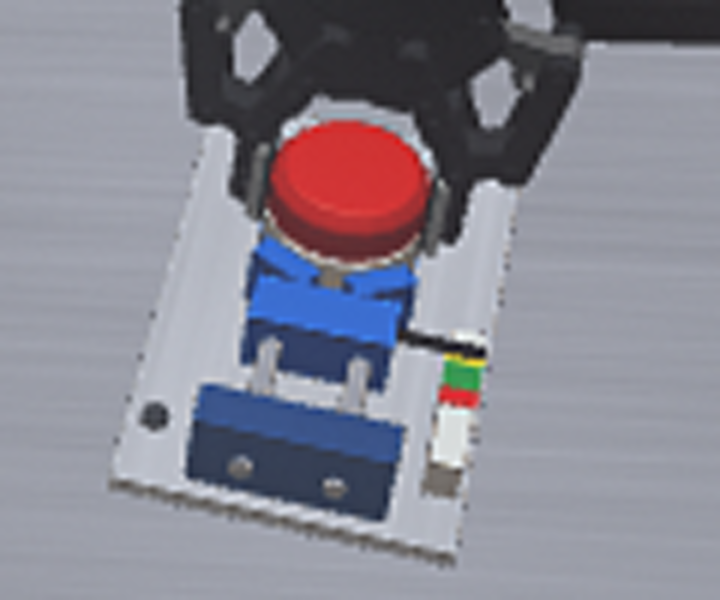

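The pointer is at the yellow–green border (about (445,347) in the crop), the jar is seated symmetrically in the V, and lateral force is nearly nil. I need about 7 mm more.

Call:
jog_arm(increments=[{"offset": [-0.004, 0, -0.001], "delta_rot": [0, 0, 0], "claw": 0.5}, {"offset": [-0.004, 0, 0], "delta_rot": [0, 0, 0], "claw": 0.5}, {"offset": [-0.004, 0, 0], "delta_rot": [0, 0, 0], "claw": 0.5}, {"offset": [-0.003, 0, 0], "delta_rot": [0, 0, 0], "claw": 0.5}, {"offset": [0, 0, 0], "delta_rot": [0, 0, 0], "claw": 0.5}, {"offset": [0, 0, 0], "delta_rot": [0, 0, 0], "claw": 0.5}])

```text
time_s: 14.65
eef_pos: [0.5096, 0.2393, 0.0253]
ee_rot: [0.113, 0.994, 0.0, -0.002]
ft_force: [-14.0, 5.0, 9.7]
grip_width: 0.0569
grasp_force: 54.1
```

```bash
python3 - <<'E'
from h import *
plan([.4977,.242,.025],None,1)
F=[]
for i in range(4): F.append(state()["ft_force"]); g=grab_frame("scene")
F=np.mean(F,0);a=np.radians(-12.7);print("Fx,Fy nest",F[0]*np.cos(a)+F[1]*np.sin(a),-F[0]*np.sin(a)+F[1]*np.cos(a),F[2])
cv2.imwrite("pics/p2.png",cv2.resize(g["color"][165:265,330:450,::-1],(720,600),interpolation=2))
E
```

```text
t 14.65 at [0.5096 0.2393 0.0253] yaw 167.1 w 0.0569 F [-14.    5.    9.7] n 1
[0.0244, 0.0, 0.0007] rz 0.0
tiltfix [-3.1e-03 -3.0e-04  1.0e+00]
Fx,Fy nest -15.112907386624798 1.4708670656362752 9.51595889177408
```

View pics/p2.png

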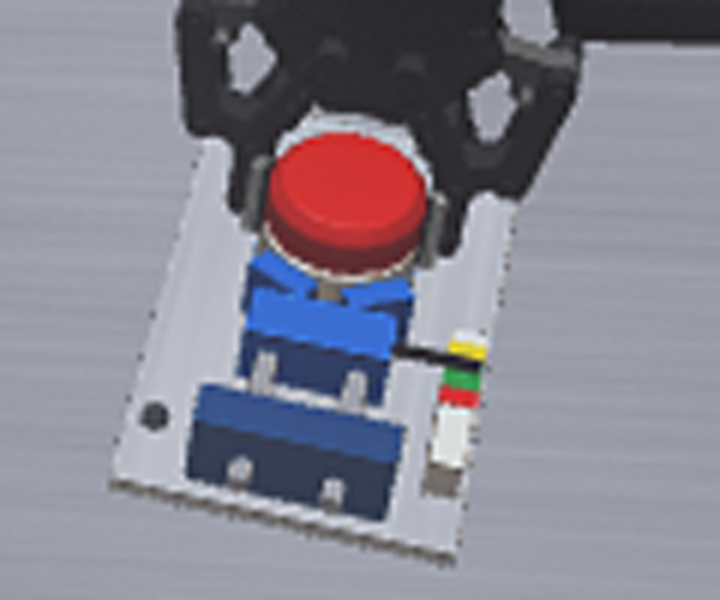

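The pointer is at the start of the green (about (465,361) in the crop), so travel is roughly 11–12 mm. About 4 mm more will centre it; I'll check that numerically, since the picture allowance is used up.

Call:
jog_arm(increments=[{"offset": [-0.004, 0, 0], "delta_rot": [0, 0, 0], "claw": 0.5}, {"offset": [-0.005, 0, 0], "delta_rot": [0, 0, 0], "claw": 0.5}, {"offset": [0, 0, 0], "delta_rot": [0, 0, 0], "claw": 0.5}, {"offset": [0, 0, 0], "delta_rot": [0, 0, 0], "claw": 0.5}])

```text
time_s: 15.35
eef_pos: [0.5137, 0.2383, 0.0253]
ee_rot: [0.113, 0.994, 0.0, -0.002]
ft_force: [-18.8, 6.2, 11.0]
grip_width: 0.0568
grasp_force: 54.4
```

```bash
python3 - <<'E'
from h import *
plan([.4977,.242,.025],None,1)
F=[];I=[]
for i in range(5): F.append(state()["ft_force"]); g=grab_frame("scene"); I.append(g["color"].astype(float))
F=np.mean(F,0);a=np.radians(-12.7);print("Fnest",F[0]*np.cos(a)+F[1]*np.sin(a),-F[0]*np.sin(a)+F[1]*np.cos(a),F[2])
m=np.mean(I,0)
for r in range(218,236): print(r,m[r,405:411].mean(0).round().astype(int))
# nest x per row along scale centre, z=.026
c=np.array([.527,.2355])
for r in (222,226,230): p=plane(g,407.5,r,.026)[:2]-c; print(r,p@[np.cos(a),np.sin(a)])
for n,lo,hi in (("Y",(22,120,90),(33,255,255)),("G",(45,120,60),(75,255,255)),):
    print(n,blobs(g,lo,hi,3))
E
```

```text
t 15.35 at [0.5137 0.2383 0.0253] yaw 167.1 w 0.0568 F [-18.8   6.2  11. ] n 1
[0.0327, -0.0, 0.0008] rz 0.0
tiltfix [-3.8e-03 -2.0e-04  1.0e+00]
Fnest -18.689625825437133 1.3909543088114944 11.750078553622206
218 [182 186 196]
219 [182 185 195]
220 [195 196 200]
221 [216 220 217]
222 [218 209 100]
223 [218 203  51]
224 [220 205  60]
225 [174 183  65]
226 [60 70 71]
227 [63 63 70]
228 [ 67 121  84]
229 [ 96 153  97]
230 [194  77  77]
231 [204  73  76]
232 [178  90  93]
233 [194 199 202]
234 [198 202 205]
235 [197 199 200]
222 0.021192206642986502
226 0.03255179908644662
230 0.04373890092539429
Y [(20, [407.4, 223.4], [404, 222, 7, 4])]
G [(7, [406.6, 228.4], [404, 228, 6, 2])]
```

The pointer sits mid-green: rows about 226–227, with green spanning about 225–230. Travel is roughly 14–16 mm by both picture and TCP. Jar upright and steady, so I'm handing in.

```bash
python3 -c "
from cell import *
s=state();print(s['eef_pos'],max(abs(v) for v in s['joint_velocities']));print(job_done())"
```

```text
[0.51363215 0.23833922 0.02530741] 0.0016427472510797952
the job is handed in; nothing more can be done
None
```

The job is handed in: I swung the counter's lever to its stop and it sprang back to rest, and the unsealed jar is now held upright and still in the V fence with the pointer in the green zone at about 14–16 mm of travel.

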